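Set the tall gel plate on the reading light

ROBOT

A 6-joint arm with a two-finger parallel gripper is mounted at the origin on a cart in front of the work surface, level with it; the furniture and walls round the work are solid. World frame = base frame: x ahead of the robot, y to its left, z up, the work surface at z = 0. Lengths are in m, angles in rad, forces in N, time in s.
With the tool pointing down it reaches from about 0.325 to 0.775 m from the base axis. Payload 5.5 kg.
Tool frame: the origin (TCP) lies between the finger pads; the fingertips stand 19 mm ahead of it and the grasp point (between the pads) is the TCP; z points along the fingers, y is the direction in which the jaws open and shut (so a half turn about z gives the same grasp; the last joint's range is limited). The gripper opens to 88 mm and grips with 3 to 60 N. Pads are 20 mm wide; open, the fingers measure 115 mm over their backs; the gripper's body (75 mm by 178 mm) begins 61 mm behind the grasp point.
Start: joints at [1.149, 0.091, 1.231, -0, 1.82, -0.057], TCP at [0.214, 0.561, 0.242] pointing down, gripper open.
Joint ranges: [-2.87, 2.87], [-0.86, 2.18], [0.17, 2.46], [-1.51, 4.65], [0.06, 2.69], [-2.65, 2.65]. Speed limits (rad/s): [2.57, 2.57, 3.01, 3.14, 3.14, 3.14].

INTERFACE

Orientations are given as a unit quaternion [x, y, z, w].
In Python, from bench import manip, hand, inverse_kinematics, viewer, order, get_time_s, get_qpos, get_joint_vel, get_tau, get_position, get_ee_rot, get_ft_force, get_moment, get_finger_gap gives the robot as it stands. Calls block until the motion is done:
- manip.move_pose(position, orientation): joint-space move of the TCP to a pose.
- manip.movel(position, speed=0.15, orientation=None): straight line of the TCP; orientation=None keeps the orientation; speed is the mean speed in m/s.
- manip.move_joints(angles): joint-space move.
- hand.grip(opening, grip_force=None): finger opening in m; grip_force is the grip in N (None keeps the last); returns when the fingers have stopped.
- manip.wait(seconds).
- inverse_kinematics(position, orientation): joint angles nearest the present ones, or None.
- viewer.camera(name): name is "scene" or "side" or "wrist"; returns (picture, depth): 384x512x3 uint8, red, green, blue; 384x512 float32, m along the optical axis (not along the pixel's ray), 0 where there is no reading.
- viewer.calibration(name): a dict with "K" (3x3 intrinsics, pixels), "R" (3x3) and "t" (3): a world point X has camera coordinates R X + t. Camera axes: x right, y down, z forward; pixel columns grow to the right and rows downward; lengths in m; the calibration is good to about 2 mm. The wrist camera is an equidistant fisheye: a pixel r from the principal point sees the ray r / f radians off the axis. A picture is of the moment at which its call begins: read the wrist's pose just before it. calibration takes no time and is no camera call; for the wrist camera it gives the pose at the moment of the call.
A pose or a line that the arm cannot do raises manip.Unreachable and nothing moves.
- order.hand_in(): hands the job in, once; it reports no verdict.
Readings, each from a call of its own:
- get_time_s(): time.
- get_qpos(): joint angles.
- get_joint_vel(): joint speeds.
- get_tau(): joint torques, N m.
- get_position(): TCP position.
- get_ee_rot(): TCP orientation.
- get_ft_force(): force on the tool from outside, world axes, zero at the start.
- get_moment(): the same for the moment, N m.
- get_finger_gap(): finger opening in m.
Only numpy, scipy, OpenCV 4.12 (cv2) and the standard library are available. Lean on these libraries where they do the work, as an engineer would, in place of code of your own. Each camera call takes 0.05 s, during which the arm holds its last target.

TASK

Draw the tall gel plate straight up out of its slot in the drying rack, leaving the two short plates standing in the rack, and stand it gently on the ledge of the reading light, frosted strip up, centred and leaning flat against the lamp panel. Let go of it, then swing the clip at the panel's left side fully over, until its arm lies level across the front of the plate. Leave the other things on the bench where they are.

Things in the scene. Friction and masses are not known exactly. Their poses are not given: they have to be found in the camera images.
- tall_plate_centre (a point): Centre of the tallest of three gel plates: a rigid slab 8 mm thick (y), 100 wide (x), 130 high (z, up), 0.12 to 0.2 kg, so its top edge is 65 mm above this point. Grey side strips, pale gel with blue bands, plain white frosted strip over its top 34 mm, to hold it by. Front and back are alike.
- short_plate_1_centre (a point): Centre of a short gel plate: like the tall one but 95 mm high. It stays in the rack.
- short_plate_2_centre (a point): Centre of the other short gel plate, 95 mm high. It stays in the rack.
- rack: Grey drying rack, fixed: 193 long (y), 132 wide (x), 66 mm high; origin under its centre. Seven upright slots 24 mm apart along y, 11 wide, 104 long, between grooved cheeks that stand 60 mm above the floor the plates stand on, itself 6 mm above the bench: plate tops at 136 (tall) and 101 mm (short). Plates stand two slots apart, faces along the rack's y.
- panel: Lamp panel (pale window in a grey casing) of the reading light, fixed, leaning back 0.40 rad. Origin: middle of the face's foot, 12 mm above the bench. z up along the face, y left along it (seen from the front: the robot's left), -x straight out of it. Face 184 mm wide, its top edge at z = 105 mm; panel 22 mm thick, free above and behind its top.
- plate_seat (a point): On the ledge, axes as the panel's: where the middle of the plate's bottom edge belongs, 4 mm out from the face, 22 mm up it. The aluminium ledge is 150 mm wide, 15 mm deep from the face to a lip 6 mm high. A seated plate has its centre 65 mm up the panel's z from here, faces parallel to the panel (either way round), top edge 47 mm beyond the panel's top edge.
- clip (a joint): Angle of the swing clip (rad), a flat steel arm turning parallel to the panel face, 12 to 16 mm out of it, at its left. 0: arm points up along the face; grows as it swings right, over the plate; stop at 1.57: level across. Starts between -0.4 and 0 and stays where it is left; about 1 N at the knob moves it.
- clip_pivot (a point): On the clip's axis, which runs along the panel's x: 68 mm left of the panel's middle, 92 mm up the face, 14 mm out of it.
- clip_knob (a point): Point on the axis of the clip's black knob, a round stub 12 mm in diameter, 36 mm long, standing out of the arm's free end along the panel's -x, 58 mm from the pivot's axis. It reaches from 16 to 52 mm out of the face; this point lies 34 mm out.
- specimen_cup_1: Bystander: specimen cup 52 mm wide, 56 mm high, standing behind the work; origin at the centre of its base.
- specimen_cup_2: Bystander: a second specimen cup, 52 mm wide, 56 mm high; origin at the centre of its base.
- stain_bottle_1: Bystander: dropper bottle 38 mm wide, 112 mm high; origin at the centre of its base.
- marker_black: Bystander: black marker pen, 135 mm long, lying near the bench's front edge; origin at the middle of its underside.
- cover_glass: Bystander: small carton 46 x 48 x 18 mm; origin at the centre of its base.

How it is judged:
By the outcome, as a careful person would: the job done as asked, in the order asked, and still so for the second after the job is handed in, with the robot touching nothing.
It also fails if it takes over 61 s, if anything falls off the work surface, if the arm or the gripper's body presses on something with over 40 N, if the wrist force passes 120 N, or if a joint passes its speed limit or range.

## Working session

There is one attempt and no reset: what is moved stays moved. The work goes in short steps, each a Python script; the robot and the scene stay as the last script left them, time stands still between calls to the robot, and variables do not carry over. Pictures are saved under pics/ and viewed, and the job is handed in when it is done.

```bash
ls; mkdir -p pics; python3 - <<'E'
from bench import *
from bench import viewer,get_time_s
import cv2,numpy as np
for n in ["scene","side","wrist"]:
    c=viewer.calibration(n)
    p,d=viewer.camera(n)
    cv2.imwrite(f"pics/{n}0.png",p[:,:,::-1]); np.savez(f"pics/{n}0.npz",p=p,d=d,K=c["K"],R=c["R"],t=c["t"])
    print(n,np.round(c["K"],1).tolist(),np.round(c["R"],3).tolist(),np.round(c["t"],3), (d>0).mean())
print(get_time_s())
E
```

```text
pics
scene [[365.2, 0.0, 252.8], [0.0, 365.2, 188.8], [0.0, 0.0, 1.0]] [[0.496, -0.868, 0.01], [-0.553, -0.325, -0.767], [0.669, 0.375, -0.642]] [-0.448  0.32   0.615] 0.9958699544270834
side [[385.6, 0.0, 258.2], [0.0, 385.6, 189.6], [0.0, 0.0, 1.0]] [[-0.344, -0.939, 0.008], [-0.708, 0.254, -0.659], [0.617, -0.232, -0.752]] [0.035 0.531 0.532] 0.9959767659505209
wrist [[297.3, 0.0, 253.6], [0.0, 297.3, 190.7], [0.0, 0.0, 1.0]] [[0.356, 0.934, -0.002], [0.895, -0.341, 0.288], [0.269, -0.104, -0.957]] [-0.599 -0.035  0.391] 0.9960174560546875
0.15
```

View pics/scene0.png

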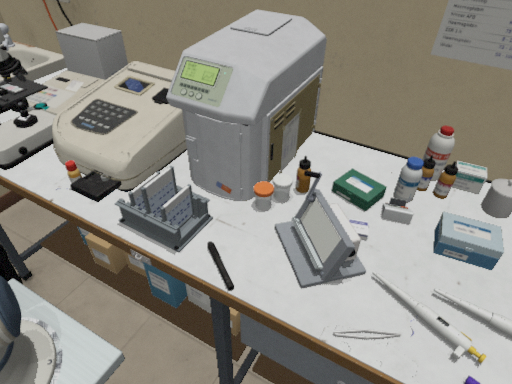

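View pics/side0.png

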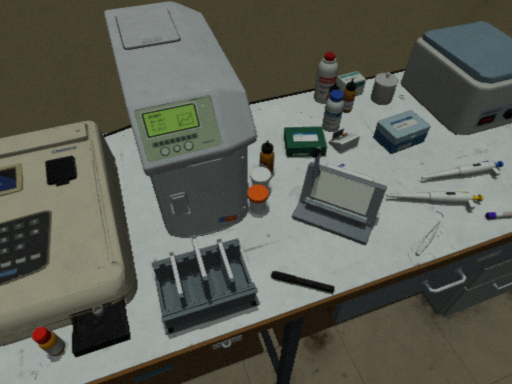

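View pics/wrist0.png

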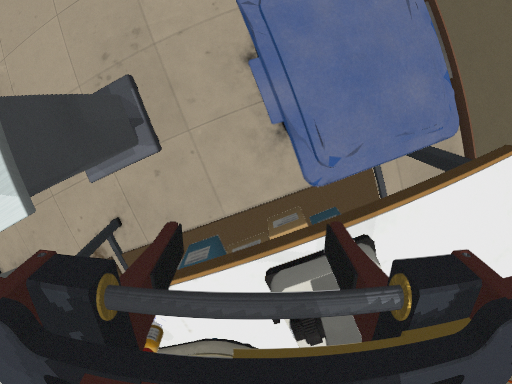

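The scene view shows the rack near (165,212), with its plates seen edge-on, and the reading light near (322,235). In the side view the rack is at (205,285) and the panel at (343,195), with the clip at its upper left (318,165). I'll enlarge both.

```bash
cat > h.py <<'E'
import numpy as np,cv2
def load(n):
    z=np.load(f"pics/{n}.npz"); p,d,K,R,t=[z[k] for k in "pdKRt"]
    v,u=np.mgrid[0:384,0:512]
    c=np.stack([(u-K[0,2])/K[0,0]*d,(v-K[1,2])/K[1,1]*d,d],-1)
    return p,d,K,R,t,(c-t)@R   # world points
def crop(n,x0,y0,w,h,s,out):
    p=np.load(f"pics/{n}.npz")["p"]; c=p[y0:y0+h,x0:x0+w,::-1]
    cv2.imwrite(out,cv2.resize(c,None,fx=s,fy=s,interpolation=cv2.INTER_CUBIC))
E
python3 - <<'E'
from h import *
crop("scene0",105,155,115,95,5,"pics/a.png");crop("scene0",265,150,120,135,4,"pics/b.png")
crop("side0",145,230,120,100,5,"pics/c.png");crop("side0",285,140,110,105,5,"pics/d.png")
E
```

```text
(no output)
```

View pics/a.png

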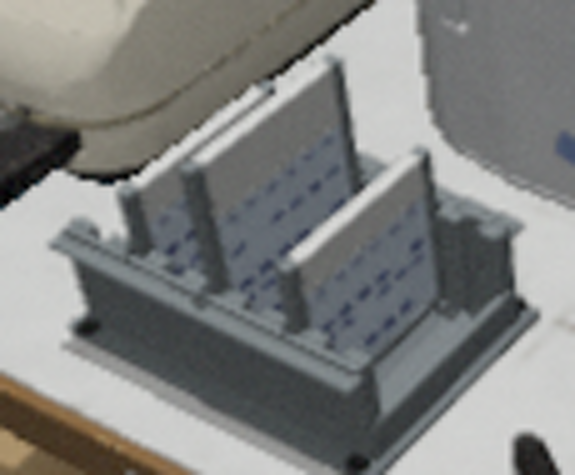

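View pics/b.png

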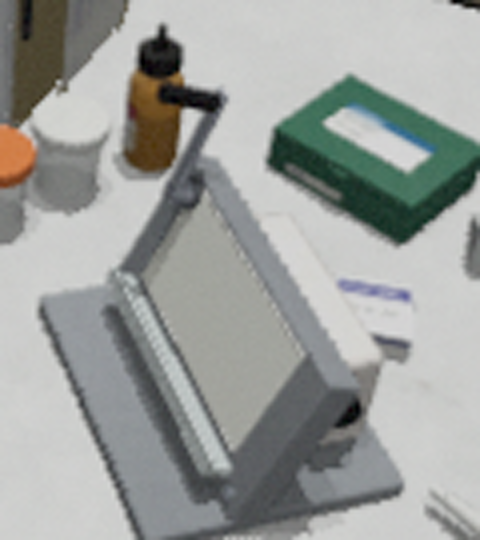

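View pics/c.png

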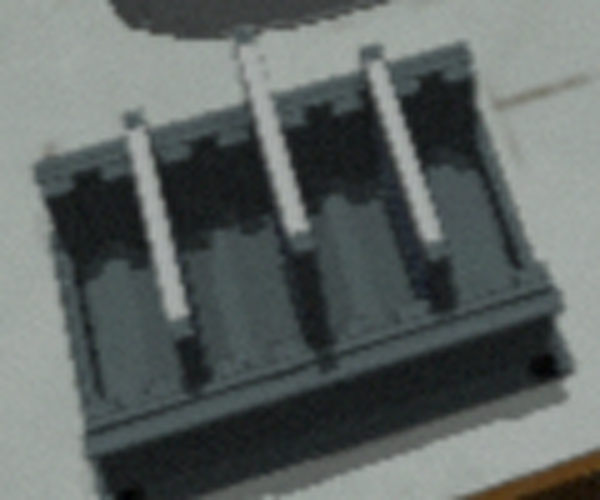

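View pics/d.png

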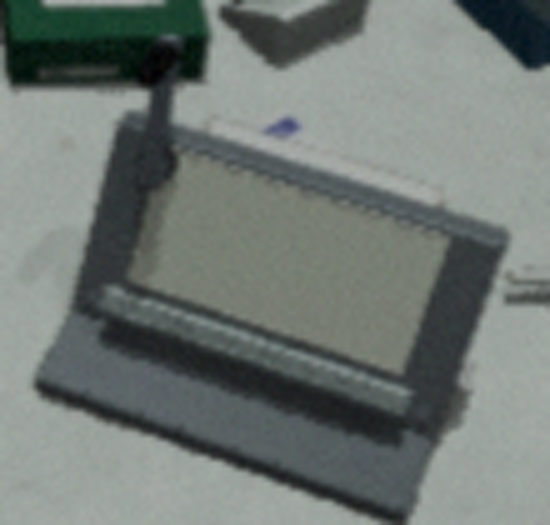

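The tall plate is the middle one: its side-view top edge runs from full-frame pixel (194,238) to (205,278). The clip arm points up, with its knob at (317,151) in the side view. Next I'll measure from the depth and rays.

```bash
python3 - <<'E'
from h import *
np.set_printoptions(precision=4,suppress=True)
def ray(K,R,t,u,v,z):
    dr=R.T@np.linalg.inv(K)@np.array([u,v,1.]);o=-R.T@t
    return o+dr*(z-o[2])/dr[2]
for n in ["side0","scene0"]:
    p,d,K,R,t,X=load(n)
    print(n,"bench z median", np.median(X[...,2][(abs(X[...,2])<.02)]))
    print("rack center px", X[285,205] if n[1]=='i' else X[212,165])
    print("panel px", X[195,343] if n[1]=='i' else X[235,325])
    hsv=cv2.cvtColor(p,cv2.COLOR_RGB2HSV)
    roi=np.zeros(d.shape,bool); 
    if n[1]=='i': roi[232:305,160:245]=1
    else: roi[165:225,125:195]=1
    for lo,hi,nm in [(.128,.145,"tall"),(.094,.108,"short")]:
        m=(roi&(X[...,2]>lo)&(X[...,2]<hi)).astype(np.uint8)
        k,l,s,c=cv2.connectedComponentsWithStats(m)
        for i in range(1,k):
            if s[i,4]<25: continue
            P=X[l==i]; q=P[:,:2]-P[:,:2].mean(0); w,V=np.linalg.eigh(q.T@q)
            a=q@V[:,1]; b=q@V[:,0]
            print(nm,s[i],P.mean(0),"dir",np.arctan2(V[1,1],V[0,1]),"len",np.ptp(a),"wid",np.ptp(b),"zmax",P[:,2].max(), "mid",P[:,:2].mean(0)+V[:,1]*(a.max()+a.min())/2+V[:,0]*(b.max()+b.min())/2)
E
```

```text
side0 bench z median 0.0008341460707542802
rack center px [ 0.3977 -0.0058  0.1168]
panel px [ 0.5399 -0.3716  0.0632]
tall [192 235  16  48 213] [ 0.4419 -0.0092  0.1362] dir 3.1208258914461062 len 0.10186787838722737 wid 0.007692921296419363 zmax 0.13944436065763663 mid [ 0.4467 -0.0094]
short [217 239  18  45 207] [ 0.4424 -0.0571  0.1011] dir 3.1234593597423825 len 0.09942956116245555 wid 0.00821938918559011 zmax 0.10520076536154896 mid [ 0.4451 -0.0575]
short [170 252  14  47 210] [0.4436 0.0384 0.1011] dir 3.1216109140353607 len 0.09902154395340984 wid 0.007824031322886772 zmax 0.10496426152757199 mid [0.4467 0.0384]
scene0 bench z median -0.00038378912038747803
rack center px [ 0.403  -0.0609  0.0858]
panel px [ 0.5266 -0.3898  0.0755]
tall [140 165  33  27 183] [ 0.4416 -0.011   0.1335] dir 3.1192909527320456 len 0.10053295195698704 wid 0.010243017858020119 zmax 0.1377106605781198 mid [ 0.4464 -0.0098]
short [128 171  32  25 144] [0.4444 0.0371 0.0993] dir 3.121934925675122 len 0.10096954645118136 wid 0.011190941559395666 zmax 0.1025042764718083 mid [0.448  0.0386]
short [143 176  32  28 155] [ 0.4425 -0.0125  0.1012] dir 3.116076024400197 len 0.09947127361357838 wid 0.008918966837135356 zmax 0.10799175634297538 mid [ 0.4461 -0.01  ]
short [160 184  31  27 169] [ 0.4427 -0.0588  0.099 ] dir 3.118555446677961 len 0.09916846478316113 wid 0.01105304878438337 zmax 0.10382708398400142 mid [ 0.4454 -0.0576]
```

The two views agree on the tall plate: middle at (0.4466, -0.0095), yaw -0.021, length 0.10 and top at 0.136, all as specified. Now the panel and clip.

```bash
python3 - <<'E'
from h import *
np.set_printoptions(precision=4,suppress=True)
for n in ["side0","scene0"]:
    p,d,K,R,t,X=load(n)
    if n[1]=='i': poly=np.array([[316,170],[375,188],[366,214],[312,196]])
    else: poly=np.array([[316,200],[340,238],[324,262],[302,218]])
    m=cv2.fillPoly(np.zeros(d.shape,np.uint8),[poly],1)>0
    P=X[m]
    for _ in range(5):
        c=P.mean(0); w,V=np.linalg.eigh(np.cov((P-c).T)); nn=V[:,0]; r=(P-c)@nn
        P=P[abs(r)<max(2*r.std(),.001)]
    if nn[2]<0: nn=-nn
    print(n,len(P),"n",nn,"lean",np.arcsin(nn[2]),"yaw(out)",np.arctan2(-nn[1],-nn[0]),"std",r.std(),"c",c)
    # whole-frame coords: x into panel = -nn
    ex=-nn; yaw=np.arctan2(ex[1],ex[0]); ey=np.array([-np.sin(yaw),np.cos(yaw),0]); ez=np.cross(ex,ey)
    # z=0.012 foot along the face
    O=c-ez*((c[2]-.012)/ez[2])
    L=(X-O)@np.stack([ex,ey,ez],1)
    # face points mask
    roi=np.zeros(d.shape,bool)
    if n[1]=='i': roi[140:245,285:395]=1
    else: roi[180:285,270:370]=1
    f=roi&(abs(L[...,0])<.003)&(L[...,2]>.03)&(L[...,2]<.112)
    for z in (.04,.05,.06,.07,.08,.09,.098):
        q=L[f&(abs(L[...,2]-z)<.004)]; print("  z",z,"y",np.percentile(q[:,1],[0,1,99,100]),len(q))
    print("  ztop",np.percentile(L[f][:,2],[99,100]))
    # knob/arm: points out of face
    k=roi&(L[...,2]>.085)&(L[...,2]<.17)&(L[...,0]<-.008)&(L[...,0]>-.07)
    print("  knob pts",k.sum()); q=L[k]; 
    a=q[(q[:,0]>-.02)];b=q[q[:,0]<-.022]
    print("  arm",len(a),a.mean(0),a.min(0),a.max(0)); print("  knob",len(b),np.median(b,0),b.min(0),b.max(0))
    print("  O",O,"yaw",yaw)
E
```

```text
side0 1461 n [-0.6485  0.6548  0.3881] lean 0.39853904601326645 yaw(out) -0.7902090195080795 std 0.0011857051761939672 c [ 0.5415 -0.3706  0.0715]
  z 0.04 y [-0.086  -0.0837  0.0922  0.0946] 223
  z 0.05 y [-0.087  -0.0855  0.0929  0.0947] 230
  z 0.06 y [-0.0873 -0.0859  0.0933  0.0952] 222
  z 0.07 y [-0.0863 -0.0847  0.0931  0.096 ] 239
  z 0.08 y [-0.0868 -0.0852  0.091   0.0952] 227
  z 0.09 y [-0.0851 -0.0843  0.0935  0.0952] 211
  z 0.098 y [-0.0869 -0.0844  0.0941  0.0957] 234
  ztop [0.1061 0.1075]
  knob pts 173
  arm 122 [-0.0152  0.0741  0.1173] [-0.0193  0.0654  0.0867] [-0.0094  0.0834  0.1593]
  knob 48 [-0.0464  0.0771  0.1543] [-0.0524  0.0728  0.1454] [-0.0223  0.0833  0.1573]
  O [ 0.5239 -0.3528  0.012 ] yaw -0.7902090195080795
scene0 1033 n [-0.6491  0.6538  0.389 ] lean 0.3995075126283479 yaw(out) -0.7890312190885546 std 0.0006476601940779916 c [ 0.5377 -0.3755  0.0725]
  z 0.04 y [-0.0811 -0.0802  0.1865  0.1986] 196
  z 0.05 y [-0.0822 -0.0805  0.2     0.2024] 193
  z 0.06 y [-0.0822 -0.0814  0.099   0.1004] 196
  z 0.07 y [-0.0813 -0.0794  0.0978  0.1002] 187
  z 0.08 y [-0.0805 -0.0799  0.078   0.0818] 177
  z 0.09 y [-0.0808 -0.0799  0.0705  0.0735] 174
  z 0.098 y [-0.0801 -0.0788  0.0871  0.0911] 206
  ztop [0.1048 0.1058]
  knob pts 97
  arm 97 [-0.0143  0.0787  0.1115] [-0.0173  0.0702  0.0869] [-0.0087  0.0882  0.1403]
  return _methods._mean(a, axis=axis, dtype=dtype,
  ret = um.true_divide(
Traceback (most recent call last):
ValueError: zero-size array to reduction operation minimum which has no identity
```

```bash
python3 - <<'E'
from h import *
np.set_printoptions(precision=4,suppress=True)
yaw=-.7896;th=.40
ex=np.array([np.cos(yaw)*np.cos(th),np.sin(yaw)*np.cos(th),-np.sin(th)]);ey=np.array([-np.sin(yaw),np.cos(yaw),0]);ez=np.cross(ex,ey)
O=np.array([.5267,-.350,.012])
for n in ["side0","scene0"]:
    p,d,K,R,t,X=load(n)
    L=(X-O)@np.stack([ex,ey,ez],1)
    roi=np.zeros(d.shape,bool)
    if n[1]=='i': roi[140:245,285:395]=1
    else: roi[165:285,270:370]=1
    f=roi&(abs(L[...,0])<.006)&(L[...,2]>.04)&(L[...,2]<.1)&(abs(L[...,1])<.06)
    print(n,"face x offset",np.median(L[f][:,0]))
    dx=np.median(L[f][:,0])
    f=roi&(abs(L[...,0]-dx)<.003)&(abs(L[...,1])<.11)
    for z in (.05,.06,.07,.1): 
        q=L[f&(abs(L[...,2]-z)<.004)][:,1]; print(z,q.min(),q.max())
    q=L[f&(abs(L[...,1])<.06)][:,2]; print("ztop",np.percentile(q,99.5))
    # lip/ledge
    g=roi&(L[...,0]<-.006)&(L[...,0]>-.03)&(L[...,2]>.016)&(L[...,2]<.036)
    q=L[g]; print("ledge",g.sum(),np.percentile(q,[1,50,99],axis=0).T)
    hsv=cv2.cvtColor(p,cv2.COLOR_RGB2HSV)
    k=roi&(hsv[...,2]<60)&(L[...,2]>.13)&(L[...,2]<.18)&(L[...,0]<-.01)&(L[...,0]>-.065)
    q=L[k]; print("knob",k.sum(),np.percentile(q,[1,50,99],axis=0).T)
    a=roi&(L[...,2]>.1)&(L[...,2]<.14)&(abs(L[...,0]+.014)<.006); q=L[a]
    if len(q)>5: print("arm",len(q),q.mean(0),np.polyfit(q[:,2],q[:,1],1))
    # obstacles height map
    B=X.reshape(-1,3); 
    for nm,lo,hi in [("box",.2,.45)]:
        b=B[(B[:,2]>lo)&(B[:,2]<hi)&(B[:,0]<.75)&(B[:,0]>.2)]; print(nm,len(b),np.percentile(b,[1,5,50,95,99],axis=0).T)
from bench import inverse_kinematics,get_ee_rot,get_qpos
print(get_ee_rot(),get_qpos())
from scipy.spatial.transform import Rotation as Ro
def q(z,y): 
    x=np.cross(y,z); return Ro.from_matrix(np.stack([x,y,z],1)).as_quat()
nrm=np.array([.021,1,0]);nrm/=np.linalg.norm(nrm);dn=np.array([0,0,-1.])
for s in (1,-1):
    Q=q(dn,s*nrm)
    for z in (.12,.29): print("grasp",s,z,inverse_kinematics([.4466,-.0095,z],Q))
    Q=q(-ez,s*ex)
    for z in (.137,.25): print("place",s,z,inverse_kinematics(O-.006*ex+ez*z,Q))
    Q=q(-ez,s*ey)
    print("alt clip",inverse_kinematics(O-.034*ex+.06*ey+ez*.15,Q))
    Q=q(ex,s*ez);print("in",inverse_kinematics(O-.04*ex+.06*ey+ez*.15,Q))
E
```

```text
side0 face x offset -9.653335970441059e-05
0.05 -0.09096606460606178 0.09076689584432072
0.06 -0.09133154084138845 0.09120787848726865
0.07 -0.09028625074383552 0.09205772356119647
0.1 -0.09086879166374 0.0916775383279673
ztop 0.10647817862670896
ledge 313 [[-0.0203 -0.0171 -0.0126]
 [-0.0727 -0.0026  0.074 ]
 [ 0.0175  0.0243  0.0299]]
knob 71 [[-0.0522 -0.0332 -0.0129]
 [ 0.0682  0.0724  0.0793]
 [ 0.1322  0.1533  0.1584]]
arm 74 [-0.0152  0.0706  0.1197] [0.0815 0.0609]
box 14140 [[ 0.5651  0.5684  0.6189  0.7339  0.7469]
 [-0.9221 -0.1733 -0.0579  0.0339  0.0424]
 [ 0.2014  0.205   0.3154  0.3562  0.3575]]
scene0 face x offset 0.0002816717909904062
0.05 -0.0924000042325925 0.08967094411361573
0.06 -0.09233297276423083 0.09021658004292064
0.07 -0.09148205748290875 0.09007680450731413
0.1 -0.0907879493692127 0.08095591707682587
ztop 0.10552291609106883
ledge 389 [[-0.0283 -0.0166 -0.0062]
 [-0.0744  0.0124  0.2502]
 [ 0.0165  0.0232  0.0356]]
knob 66 [[-0.0506 -0.0353 -0.0146]
 [ 0.0678  0.0702  0.0752]
 [ 0.1454  0.1515  0.1555]]
arm 68 [-0.0144  0.07    0.1199] [0.1235 0.0552]
box 10160 [[ 0.5124  0.5425  0.6145  0.7303  0.7461]
 [-0.1771 -0.1763 -0.0909  0.5697  0.5895]
 [ 0.2023  0.2118  0.2975  0.3543  0.3562]]
[ 0.1814  0.9834 -0.0007 -0.0002] [ 1.1493  0.0917  1.2316 -0.      1.8198 -0.0567]
grasp 1 0.12 [-0.0975 -0.3229  1.8283 -0.      1.6362 -1.6473]
grasp 1 0.29 [-0.0975 -0.3029  1.5111 -0.      1.9334 -1.6473]
place 1 0.137 [-0.6729  0.6945  0.7023  0.0539  2.1417  0.1367]
place 1 0.25 None
alt clip [-0.5948  0.666   0.7022  0.0911  2.1647 -1.34  ]
in [-0.3697 -0.3968  2.1686 -1.0535  0.4467  1.1801]
grasp -1 0.12 [-0.0975 -0.3229  1.8283 -0.      1.6362  1.4943]
grasp -1 0.29 [-0.0975 -0.3029  1.5111 -0.      1.9334  1.4943]
place -1 0.137 None
place -1 0.25 None
alt clip [-0.5948  0.666   0.7022  0.0911  2.1647  1.8016]
in [-0.3697 -0.3968  2.1686 -1.0535  0.4467 -1.9615]
```

The corrected panel frame fits both views: face edges at ±0.091 (spec ±0.092), top at 0.106 (spec 0.105). The knob is at y 0.071, z 0.152, so the clip is near -0.07. Before moving I'll check the obstacle heights and the reach above the panel.

```bash
cat >> h.py <<'E'
from scipy.spatial.transform import Rotation as Ro
yaw=-.7896;th=.40
ex=np.array([np.cos(yaw)*np.cos(th),np.sin(yaw)*np.cos(th),-np.sin(th)]);ey=np.array([-np.sin(yaw),np.cos(yaw),0]);ez=np.cross(ex,ey)
O=np.array([.5267,-.350,.012])
def q(z,y):
    x=np.cross(y,z); return Ro.from_matrix(np.stack([x,y,z],1)).as_quat()
nrm=np.array([.021,1,0]);nrm/=np.linalg.norm(nrm);dn=np.array([0,0,-1.])
QG=q(dn,nrm); QP=q(-ez,ex)
def P(x,y,z): return O+x*ex+y*ey+z*ez
G=np.array([.4466,-.0095,.120])
def snap(name,cam):
    from bench import viewer
    c=viewer.calibration(cam);p,d=viewer.camera(cam)
    np.savez(f"pics/{name}.npz",p=p,d=d,K=c["K"],R=c["R"],t=c["t"]);cv2.imwrite(f"pics/{name}.png",p[:,:,::-1])
E
python3 - <<'E'
from h import *
from bench import *
from bench import inverse_kinematics
np.set_printoptions(precision=3,suppress=True)
M={}
for n in ["side0","scene0"]:
    X=load(n)[5].reshape(-1,3)
    for a in X:
        if .2<a[0]<.7 and -.45<a[1]<.65 and a[2]>.03:
            k=(int(a[0]/.05),int(np.floor(a[1]/.05))); M[k]=max(M.get(k,0),a[2])
print("cols x .2...; rows y from .6 down")
for j in range(12,-10,-1): print("%.2f"%(j*.05)," ".join("%.2f"%M.get((i,j),0) for i in range(4,14)))
for x in (-.004,-.0075,-.03,-.06,-.09):
    print(x,[inverse_kinematics(P(x,0,z),QP) is not None for z in (.136,.14,.15,.16,.17,.18,.19,.2)])
for w in ([.40,-.15,.26],[.40,-.2,.24],[.42,-.25,.22]):
    print(inverse_kinematics(w,QG),inverse_kinematics(w,QP))
E
```

```text
cols x .2...; rows y from .6 down
0.60 0.00 0.00 0.00 0.00 0.06 0.18 0.27 0.18 0.06 0.05
0.55 0.00 0.00 0.00 0.00 0.10 0.19 0.34 0.26 0.06 0.00
0.50 0.00 0.00 0.00 0.06 0.18 0.19 0.18 0.18 0.00 0.00
0.45 0.00 0.00 0.00 0.00 0.00 0.00 0.12 0.13 0.14 0.15
0.40 0.00 0.00 0.00 0.00 0.00 0.11 0.12 0.13 0.14 0.15
0.35 0.00 0.00 0.00 0.00 0.00 0.11 0.12 0.13 0.14 0.14
0.30 0.00 0.00 0.00 0.00 0.07 0.10 0.12 0.13 0.14 0.15
0.25 0.00 0.00 0.00 0.00 0.08 0.11 0.12 0.13 0.14 0.14
0.20 0.00 0.00 0.00 0.06 0.06 0.10 0.11 0.13 0.14 0.14
0.15 0.00 0.00 0.00 0.06 0.06 0.10 0.12 0.13 0.14 0.14
0.10 0.00 0.00 0.00 0.06 0.06 0.11 0.12 0.13 0.14 0.15
0.05 0.00 0.00 0.00 0.07 0.07 0.07 0.07 0.00 0.00 0.00
0.00 0.00 0.00 0.00 0.10 0.10 0.10 0.07 0.31 0.35 0.36
-0.05 0.00 0.00 0.00 0.14 0.14 0.14 0.07 0.31 0.35 0.36
-0.10 0.00 0.00 0.00 0.10 0.11 0.10 0.07 0.31 0.35 0.36
-0.15 0.00 0.00 0.00 0.06 0.00 0.07 0.06 0.31 0.35 0.36
-0.20 0.00 0.00 0.00 0.00 0.00 0.00 0.00 0.29 0.33 0.34
-0.25 0.00 0.00 0.00 0.00 0.00 0.00 0.00 0.05 0.06 0.06
-0.30 0.00 0.00 0.00 0.00 0.00 0.00 0.00 0.05 0.06 0.00
-0.35 0.00 0.00 0.00 0.00 0.00 0.00 0.05 0.18 0.17 0.00
-0.40 0.00 0.00 0.00 0.00 0.00 0.05 0.11 0.11 0.10 0.00
-0.45 0.00 0.00 0.00 0.00 0.00 0.11 0.11 0.10 0.08 0.00
-0.004 [True, True, True, True, True, True, True, True]
-0.0075 [True, True, True, True, True, True, True, True]
-0.03 [True, True, True, True, True, True, True, True]
-0.06 [True, True, True, True, True, True, True, True]
-0.09 [True, True, True, True, True, True, True, True]
[-0.438 -0.369  1.617 -0.     1.894 -1.988] [-0.519 -0.054  1.391  0.128  2.187  0.324]
[-0.54  -0.322  1.615 -0.     1.848 -2.09 ] [-0.596  0.008  1.366  0.09   2.159  0.229]
[-0.607 -0.212  1.56  -0.     1.794 -2.156] [-0.645  0.125  1.279  0.067  2.133  0.169]
```

```bash
python3 - <<'E'
from h import *
from bench import *
from bench import manip,hand,get_time_s,get_ft_force,get_finger_gap,get_position
hand.grip(.042,18)
manip.move_pose([.42,.0,.26],QG)
manip.move_pose(G+[0,0,.05],QG)
print(get_position(),get_time_s(),get_ft_force())
snap("side1","side");snap("w1","wrist")
crop("side1",130,180,150,150,4,"pics/e.png")
E
```

```text
[ 0.44629755 -0.00904096  0.17020169] 3.6083 [ 0.29977233 -0.3465654   1.44576941]
```

View pics/e.png

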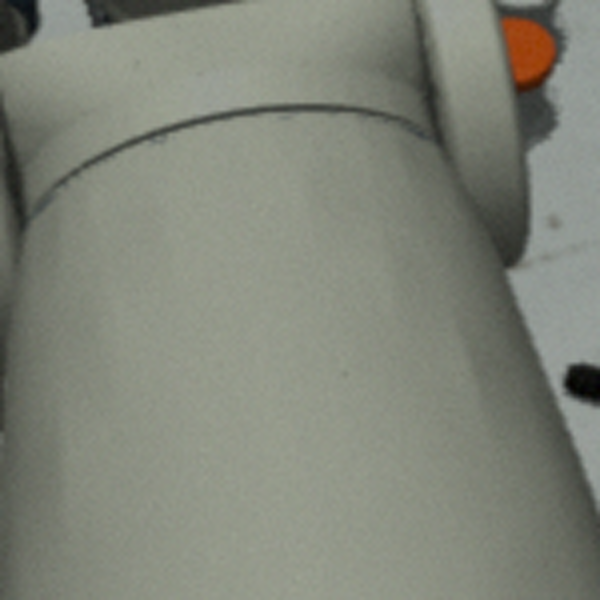

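View pics/w1.png

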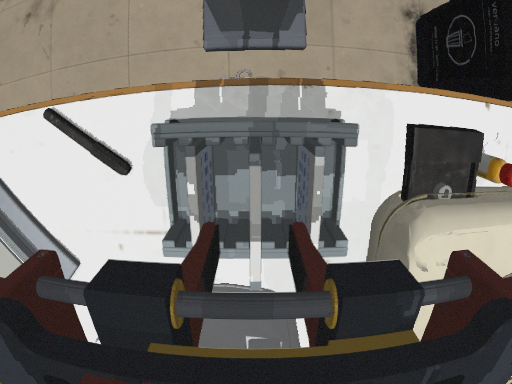

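The wrist view shows the tall plate (column 255) midway between the fingers (about 207 and 303). The short plates, near columns 200 and 312, lie lower down. The arm blocks the side view. I'll descend, grip and lift.

```bash
python3 - <<'E'
from h import *
from bench import manip,hand,get_time_s,get_ft_force,get_finger_gap,get_position
np.set_printoptions(precision=4,suppress=True)
manip.movel(G,.06)
print(get_position(),get_ft_force())
hand.grip(.0,20)
print("gap",get_finger_gap(),get_ft_force(),get_time_s())
g=get_position()
manip.movel([g[0],g[1],g[2]+.02],.04); print(get_ft_force())
manip.movel([g[0],g[1],.262],.1)
print(get_finger_gap(),get_ft_force(),get_position(),get_time_s())
snap("w2","wrist");snap("sc2","scene")
E
```

```text
[ 0.4468 -0.0095  0.1205] [0.657  0.7756 0.5825]
gap 0.008013969832034059 [-0.2203 -0.4178  0.2373] 5.3167
[ 0.5085  0.5246 -1.5987]
0.007843887979262639 [ 0.1021 -0.5706 -1.7311] [ 0.4464 -0.0095  0.2611] 7.3333
```

View pics/w2.png

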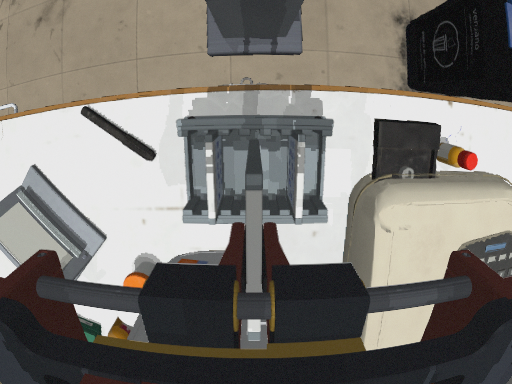

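View pics/sc2.png

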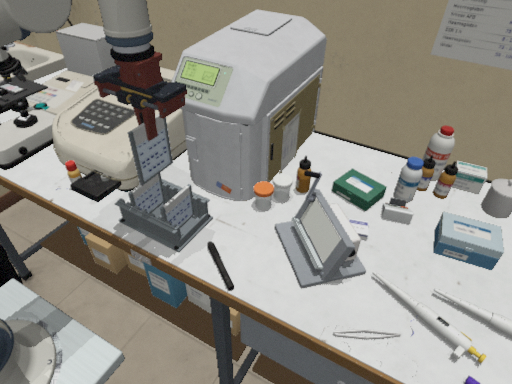

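The plate is held clear of the rack at about (153,150) in the scene view, and both short plates still stand. Next I'll check its offset and tilt in the grip.

```bash
python3 - <<'E'
from h import *
np.set_printoptions(precision=4,suppress=True)
p,d,K,R,t,X=load("sc2")
m=(abs(X[...,1]+.0135)<.008)&(X[...,2]>.11)&(X[...,2]<.29)&(X[...,0]>.37)&(X[...,0]<.53)
for z in (.155,.17,.19,.21,.225):
    q_=X[m&(abs(X[...,2]-z)<.006)]; print(z,len(q_),q_[:,0].min(),q_[:,0].max(),q_[:,1].mean())
q_=X[m]; print("z range",np.percentile(q_[:,2],[0,1]))
for x in (.41,.43,.45,.48): 
    s=q_[abs(q_[:,0]-x)<.006]; print(x,s[:,2].min(),s[:,1].mean())
E
```

```text
0.155 171 0.39635772944088127 0.495478220280335 -0.013719905358733688
0.17 162 0.39583763136177735 0.4953366202617352 -0.013430163230222655
0.19 173 0.39565362568779494 0.49731251498638307 -0.013486927827448328
0.21 191 0.3965060528444828 0.4958014389362094 -0.013395899328032836
0.225 197 0.39572302643009866 0.4962038316739299 -0.013384824516636657
z range [0.1462 0.1487]
0.41 0.1476794608286549 -0.012948517714060356
0.43 0.14668114707559596 -0.01405723976919644
0.45 0.14675989175148385 -0.013733353417073697
0.48 0.14764144176644975 -0.014497307943866855
```

The grip is central: plate mid x is 0.446 and its bottom edge is 0.114 below the TCP. Now carry it to the panel.

```bash
python3 - <<'E'
from h import *
from bench import manip,hand,get_time_s,get_ft_force,get_finger_gap,get_position,get_qpos,get_ee_rot
np.set_printoptions(precision=4,suppress=True)
manip.movel([.40,-.13,.285],.15)
manip.move_pose([.40,-.15,.275],QP)
print(get_qpos(),get_time_s())
manip.movel(P(-.08,0,.19),.15)
print(get_position()-P(-.08,0,.19),get_finger_gap(),get_ft_force(),get_time_s())
snap("sc3","scene");snap("si3","side");snap("w3","wrist")
E
```

```text
[-0.5189 -0.0511  1.3617  0.1302  2.2135  0.3276] 10.4167
[-0.      0.0003  0.0005] 0.008097352604704192 [ 0.396  -0.8669 -0.8508] 12.1917
```

View pics/sc3.png

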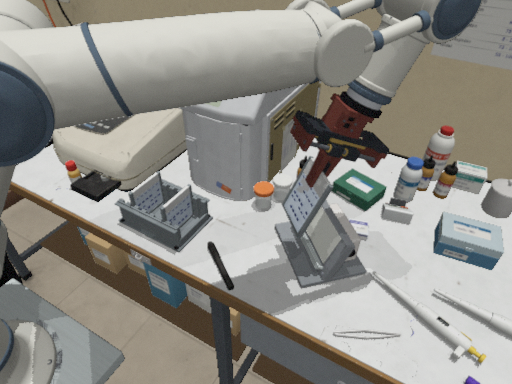

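View pics/w3.png

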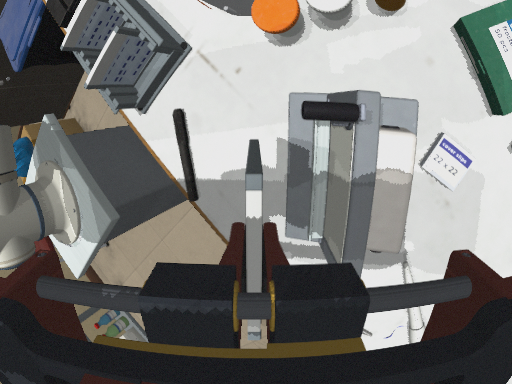

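View pics/si3.png

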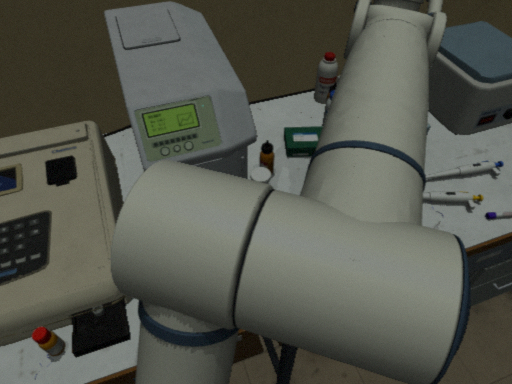

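The scene view has the plate at about (307,205), parallel to the panel and in front of it. The wrist view has it upright at column 254, with the knob near (333,111). I'll check its alignment in the panel frame.

```bash
python3 - <<'E'
from h import *
np.set_printoptions(precision=4,suppress=True)
p,d,K,R,t,X=load("sc3"); L=(X-O)@np.stack([ex,ey,ez],1)
m=(abs(L[...,0]+.084)<.012)&(abs(L[...,1])<.07)&(L[...,2]>.06)&(L[...,2]<.21)
for z in (.08,.09,.11,.13,.15): 
    s=L[m&(abs(L[...,2]-z)<.005)]; print(z,len(s),"x %.4f y %.4f %.4f"%(np.median(s[:,0]),s[:,1].min(),s[:,1].max()))
for y in (-.04,-.02,0,.02,.04):
    s=L[m&(abs(L[...,1]-y)<.005)]; print(y,"x %.4f zmin %.4f"%(np.median(s[:,0]),s[:,2].min()))
# face still
f=(abs(L[...,0])<.004)&(abs(L[...,1])<.06)&(L[...,2]>.04)&(L[...,2]<.1); print("face",f.sum(),np.median(L[f][:,0]))
E
```

```text
0.08 128 x -0.0834 y -0.0533 0.0455
0.09 141 x -0.0830 y -0.0540 0.0461
0.11 144 x -0.0830 y -0.0530 0.0456
0.13 156 x -0.0829 y -0.0535 0.0469
0.15 160 x -0.0827 y -0.0528 0.0466
-0.04 x -0.0831 zmin 0.0762
-0.02 x -0.0830 zmin 0.0777
0 x -0.0833 zmin 0.0764
0.02 x -0.0829 zmin 0.0767
0.04 x -0.0834 zmin 0.0761
face 745 0.0002907511513185459
```

The plate is parallel to the panel. In this same camera its centre reads y = -0.0035 against -0.001 for the panel, so I'll shift it +2 mm. Then bring it in and lower it onto the ledge with force checks.

```bash
python3 - <<'E'
from h import *
from bench import manip,hand,get_time_s,get_ft_force,get_finger_gap,get_position
np.set_printoptions(precision=4,suppress=True)
F=lambda:np.array([get_ft_force()@ex,get_ft_force()@ey,get_ft_force()@ez])
manip.movel(P(-.08,.002,.165),.1)
manip.movel(P(-.0085,.002,.153),.06)
print("in",F(),get_time_s())
manip.movel(P(-.0085,.002,.141),.04)
manip.wait(.2); f0=F(); print("f0",f0)
z=.141
while z>.132:
    z-=.0007
    manip.movel(P(-.0085,.002,z),.012)
    f=F()-f0
    if f[2]>2.0: break
L=(get_position()-O)@np.stack([ex,ey,ez],1)
print("contact",z,L,F()-f0,get_finger_gap(),get_time_s())
snap("sc4","scene");crop("sc4",250,140,140,150,4,"pics/f.png")
E
```

```text
in [ 1.4672  0.4269 -2.3737] 14.1
f0 [ 1.2056  0.0466 -1.102 ]
contact 0.13539999999999994 [-0.0086  0.0021  0.1365] [-0.2819  0.5918  6.954 ] 0.007563790451411993 16.75
```

View pics/f.png

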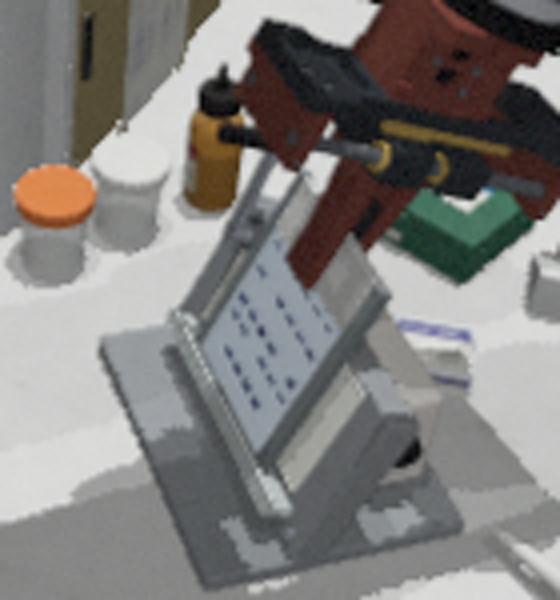

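Contact came at panel z 0.1365, exactly the ledge height predicted, so the plate's foot is behind the lip. The picture shows it on the ledge, with its bottom edge behind the lip from (200,325) to (270,460). I'll relieve the load and ease it back to the face.

```bash
python3 - <<'E'
from h import *
from bench import manip,hand,get_time_s,get_ft_force,get_finger_gap,get_position
np.set_printoptions(precision=4,suppress=True)
B=np.stack([ex,ey,ez],1)
F=lambda:np.array(get_ft_force())@B
z=.1364
manip.movel(P(-.0085,.002,z),.012); manip.wait(.1); f0=F(); print("f0",f0)
x=-.0085
while x<-.0015:
    x+=.0007
    manip.movel(P(x,.002,z),.012)
    f=F()-f0
    print(round(x,4),f)
    if f[0]<-2.5: break
print((get_position()-O)@B,get_finger_gap(),get_time_s())
E
```

```text
f0 [ 0.1729 -0.1569  3.3454]
-0.0078 [-2.7185  0.4412  0.7914]
[-0.0082  0.002   0.1364] 0.0077402387800614425 17.4
```

```bash
python3 - <<'E'
from h import *
from bench import manip,hand,get_time_s,get_ft_force,get_finger_gap,get_position
np.set_printoptions(precision=4,suppress=True)
B=np.stack([ex,ey,ez],1)
F=lambda:np.array(get_ft_force())@B
z=.1374
manip.movel(P(-.0085,.002,z),.012); manip.wait(.2); print("f0",F())
x=-.0085
while x<-.0022:
    x+=.0007
    manip.movel(P(x,.002,z),.012); manip.wait(.05)
    f=F()
    print(round(x,4),f,((get_position()-O)@B)[0])
    if f[0]<-4: break
print((get_position()-O)@B,get_finger_gap(),get_time_s())
E
```

```text
f0 [ 0.4176 -0.461  -0.1611]
-0.0078 [ 2.083  -0.4651 -1.2789] -0.00774236933107215
-0.0071 [ 0.4008  0.2181 -1.2024] -0.007076511360491858
-0.0064 [ 0.2786 -0.1047 -2.2031] -0.006378249796619084
-0.0057 [-0.2875 -0.0717 -2.9335] -0.005676746859916354
-0.005 [ 0.6691 -0.3694 -1.6748] -0.0049757880165762994
-0.0043 [ 0.1109  0.0938 -1.1773] -0.004268576616145949
-0.0036 [ 0.314   0.2938 -1.2111] -0.003575055191187725
-0.0029 [-2.6491 -0.5184 -1.0772] -0.003295177218651141
-0.0022 [-5.3777 -0.3649 -1.2816] -0.003209954366472102
[-0.0032  0.002   0.1375] 0.00814842708003156 20.55
```

It touched the face at x = -0.0033. Now settle it onto the ledge and release.

```bash
python3 - <<'E'
from h import *
from bench import manip,hand,get_time_s,get_ft_force,get_finger_gap,get_position
np.set_printoptions(precision=4,suppress=True)
B=np.stack([ex,ey,ez],1)
F=lambda:np.array(get_ft_force())@B
manip.movel(P(-.0031,.002,.1374),.012)
z=.1374
while z>.1345:
    z-=.0005; manip.movel(P(-.0031,.002,z),.012); manip.wait(.05)
    f=F()
    if f[2]>1.5: break
print(z,f,(get_position()-O)@B)
hand.grip(.030)
manip.wait(.2)
print("open",F(),get_finger_gap(),get_time_s())
snap("sc5","scene");crop("sc5",250,140,140,150,4,"pics/g.png")
manip.movel(P(-.0031,.002,.20),.06)
print(F(),get_time_s())
snap("sc6","scene");crop("sc6",250,140,140,150,4,"pics/h6.png")
p,d,K,R,t,X=load("sc6"); L=(X-O)@B
for z in (.06,.09,.12,.14):
    m=(L[...,0]<-.003)&(L[...,0]>-.02)&(abs(L[...,1])<.062)&(abs(L[...,2]-z)<.005); s=L[m]
    print(z,len(s),"x %.4f y %.4f %.4f"%(np.median(s[:,0]),s[:,1].min(),s[:,1].max()))
for y in (-.04,0,.04):
    m=(abs(L[...,0]+.008)<.006)&(abs(L[...,1]-y)<.005)&(L[...,2]<.16); print(y,"top",L[m][:,2].max())
E
```

```text
0.1359 [-4.5642  0.2416  2.7892] [-0.0033  0.0021  0.1365]
open [0.1931 0.5389 0.1527] 0.029959303163914583 22.4583
[-0.2331  0.3904 -0.0995] 23.725
0.06 131 x -0.0060 y -0.0509 0.0494
0.09 146 x -0.0059 y -0.0516 0.0613
0.12 144 x -0.0064 y -0.0523 0.0503
0.14 156 x -0.0067 y -0.0519 0.0495
-0.04 top 0.15353376939248523
0 top 0.15212771277753678
0.04 top 0.1530627212998446
```

View pics/h6.png

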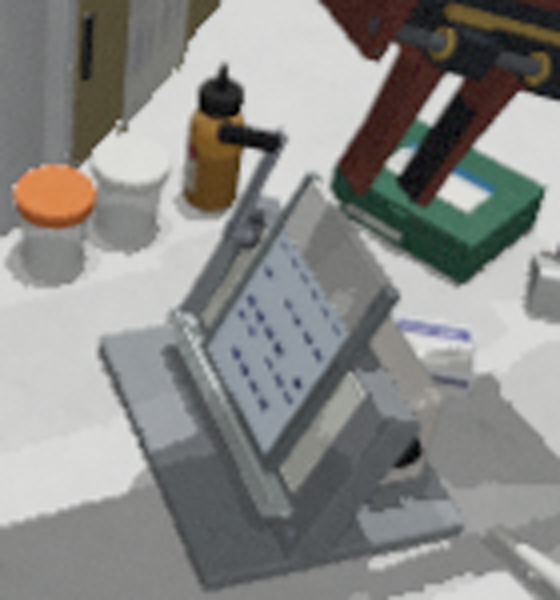

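The plate stands free on the ledge, parallel to the face: centre y about -0.001, same as the panel in this camera, and top at 0.152–0.153. Next the clip: I'll push the knob sideways from its left with closed fingers, then down from above.

```bash
python3 - <<'E'
from h import *
from bench import manip,hand,get_time_s,get_ft_force,get_finger_gap,get_position,inverse_kinematics
np.set_printoptions(precision=4,suppress=True)
B=np.stack([ex,ey,ez],1)
F=lambda:np.array(get_ft_force())@B
p,d,K,R,t,X=load("sc6"); L=(X-O)@B
hsv=cv2.cvtColor(p,cv2.COLOR_RGB2HSV)
print("bottle world",np.median(X[175:190,298:306].reshape(-1,3),0))
manip.movel(P(-.038,.01,.222),.12)
hand.grip(0)
manip.movel(P(-.038,.104,.222),.12)
manip.movel(P(-.038,.104,.160),.1)
print(F(),get_finger_gap(),(get_position()-O)@B,get_time_s())
snap("sc7","scene");crop("sc7",250,140,140,150,4,"pics/i.png");snap("w7","wrist")
E
```

```text
bottle world [ 0.7129 -0.2576  0.0365]
[ 0.5358  0.4117 -0.2276] 0.0006614647186762759 [-0.0381  0.1035  0.1609] 26.5917
```

View pics/i.png

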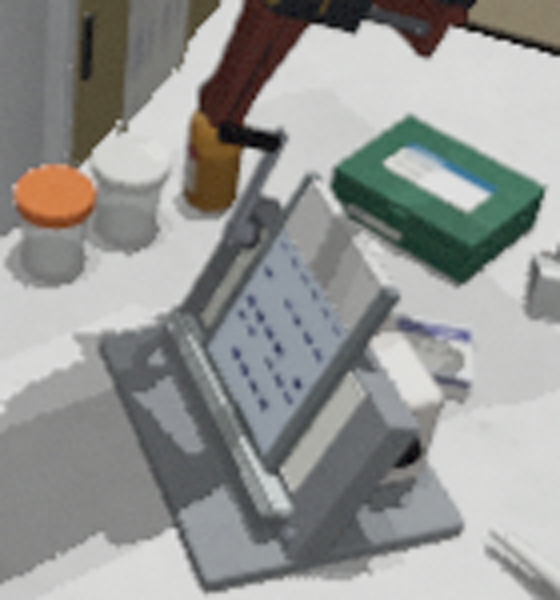

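View pics/w7.png

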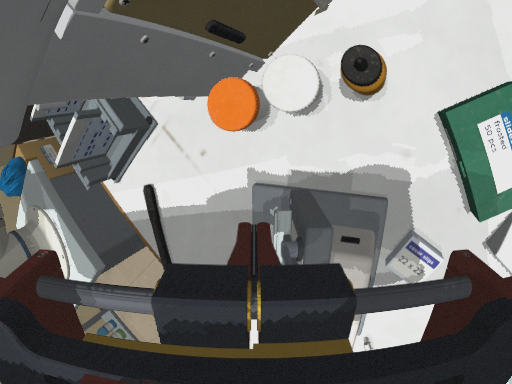

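The closed fingertips stand just left of the knob (knob at (245,133) in the crop, tips at about (210,110)). The way is clear, so push.

```bash
python3 - <<'E'
from h import *
from bench import manip,hand,get_time_s,get_ft_force,get_position
np.set_printoptions(precision=4,suppress=True)
B=np.stack([ex,ey,ez],1)
F=lambda:np.array(get_ft_force())@B
k=lambda a:(.068-.058*np.sin(a),.092+.058*np.cos(a))
for a in np.arange(-.2,.96,.115):
    y,z=k(a); manip.movel(P(-.038,y+.016,z-.010+.019),.06)
    f=F(); print(round(a,2),f)
    if np.linalg.norm(f)>15: break
print((get_position()-O)@B,get_time_s())
snap("sc8","scene");crop("sc8",250,140,140,150,4,"pics/j.png")
E
```

```text
-0.2 [0.1832 0.392  0.59  ]
-0.08 [-0.1628 -0.4761 -0.3568]
0.03 [ 0.4677  0.0013 -0.0863]
0.15 [ 0.5422 -0.1396 -0.2911]
0.26 [ 0.3547 -0.1004  0.0495]
0.38 [ 0.3422 -0.1286  0.3934]
0.49 [-0.2276 -0.323   0.3951]
0.6 [-0.4905  0.4243  0.5011]
0.72 [0.0375 0.3886 0.0197]
0.84 [-0.068  -0.0596  0.4274]
0.95 [-0.8308 -0.42   -0.0772]
[-0.038   0.0367  0.1344] 29.5667
```

View pics/j.png

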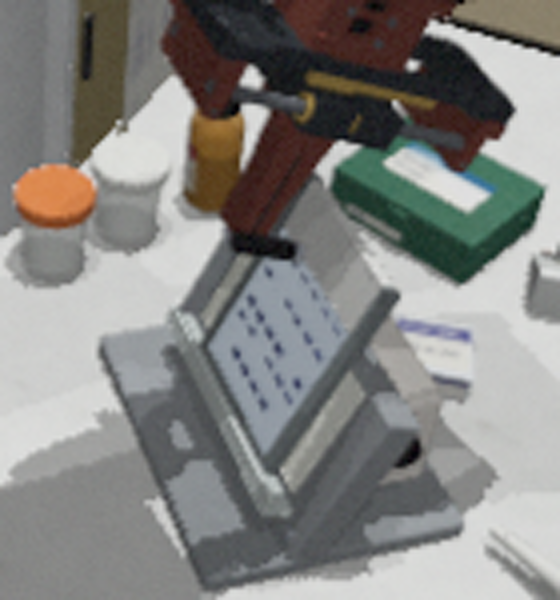

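The knob followed and now sits at crop (265,245), to the right of the fingertips. I'll measure its position and then push it down from above.

```bash
python3 - <<'E'
from h import *
np.set_printoptions(precision=4,suppress=True)
B=np.stack([ex,ey,ez],1)
p,d,K,R,t,X=load("sc8"); L=(X-O)@B
hsv=cv2.cvtColor(p,cv2.COLOR_RGB2HSV)
m=np.zeros(d.shape,bool); m[195:208,305:327]=1
m&=(p.max(2)<60)&(L[...,0]<-.018)&(L[...,0]>-.06)
print(m.sum(),np.percentile(L[m],[5,50,95],axis=0).T)
E
```

```text
91 [[-0.0503 -0.0368 -0.0203]
 [ 0.0114  0.014   0.0253]
 [ 0.1179  0.1235  0.1263]]
```

```bash
python3 - <<'E'
from h import *
from bench import manip,hand,get_time_s,get_ft_force,get_position
np.set_printoptions(precision=4,suppress=True)
B=np.stack([ex,ey,ez],1)
F=lambda:np.array(get_ft_force())@B
k=lambda a:(.068-.058*np.sin(a),.092+.058*np.cos(a))
manip.movel(P(-.038,.042,.135),.06)
manip.movel(P(-.038,.042,.170),.1)
manip.movel(P(-.038,.016,.170),.1)
for a in np.arange(.85,1.53,.085):
    y,z=k(a); manip.movel(P(-.038,y-.001,z+.006+.019),.05)
    f=F(); print(round(a,2),f)
    if np.linalg.norm(f)>12: break
z=z+.025
f0=F()
while z>.108:
    z-=.001; manip.movel(P(-.038,.010,z),.02); manip.wait(.05); f=F()
    print("z",round(z,4),f,((get_position()-O)@B)[2])
    if f[2]>5: break
print(get_time_s())
snap("sc9","scene");crop("sc9",250,140,140,150,4,"pics/k.png")
E
```

```text
0.85 [-0.7266  0.315   0.3638]
0.94 [ 0.4176  0.3049 -0.1406]
1.02 [-0.5829  0.3826  0.0476]
1.1 [ 0.1878 -0.7172  0.766 ]
1.19 [ 0.2595 -0.0011 -0.3156]
1.27 [-0.3562  0.0424  0.9432]
1.36 [ 0.1278 -0.2752  0.7547]
1.44 [0.3041 0.5537 0.028 ]
z 0.1233 [ 0.719  -0.106   0.4895] 0.12326639516056928
z 0.1223 [ 0.1337 -0.9594  0.4962] 0.1223115505206687
z 0.1213 [-0.2012 -0.1377 -0.3869] 0.12120940570290269
z 0.1203 [ 0.3922 -0.8627  0.5379] 0.12018799083207798
z 0.1193 [ 0.5704 -0.2744  0.3029] 0.11917339271805498
z 0.1183 [ 0.0116 -0.3984  0.0539] 0.11822928074516545
z 0.1173 [ 0.1278 -1.2204  2.0383] 0.11749696495230408
z 0.1163 [ 0.288  -0.161   5.7035] 0.11719366398715558
35.4083
```

View pics/k.png

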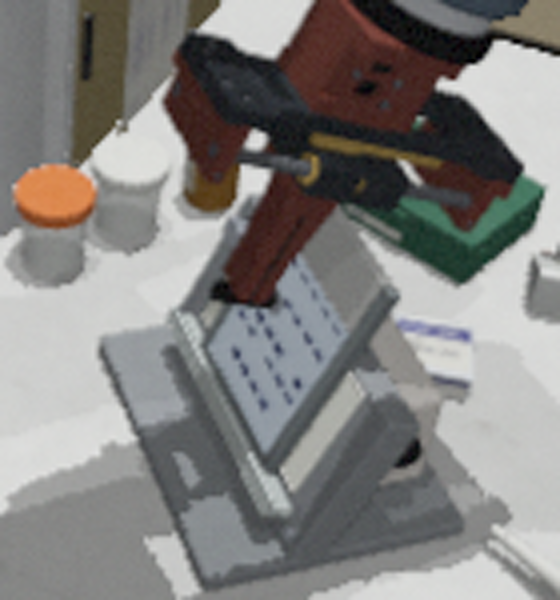

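The stop was felt at TCP z 0.1172, against 0.117 predicted for a level arm. Retreat and check from both cameras.

```bash
python3 - <<'E'
from h import *
from bench import manip,hand,get_time_s,get_ft_force,get_position
np.set_printoptions(precision=4,suppress=True)
B=np.stack([ex,ey,ez],1)
manip.movel(P(-.038,.010,.12),.04)
manip.movel(P(-.038,.010,.215),.1)
manip.movel(P(-.15,.010,.24),.15)
manip.move_pose([.38,.15,.30],QG)
print(get_ft_force(),get_time_s())
snap("sc10","scene");snap("si10","side")
p,d,K,R,t,X=load("sc10"); L=(X-O)@B
crop("sc10",250,140,140,150,4,"pics/l.png");crop("si10",285,140,110,105,5,"pics/m.png")
for n in ("sc10","si10"):
    p,d,K,R,t,X=load(n); L=(X-O)@B
    m=(p.max(2)<60)&(L[...,0]<-.018)&(L[...,0]>-.056)&(abs(L[...,1])<.06)&(L[...,2]>.07)&(L[...,2]<.12)
    print(n,"knob",m.sum(),np.percentile(L[m],[5,50,95],axis=0).T)
    m=(L[...,0]<-.011)&(L[...,0]>-.0175)&(L[...,1]<.055)&(L[...,1]>.018)&(L[...,2]>.075)&(L[...,2]<.11); s=L[m]
    print("arm",len(s),s.mean(0),np.polyfit(s[:,1],s[:,2],1))
    for z in (.05,.12,.14):
        m=(L[...,0]<-.003)&(L[...,0]>-.02)&(abs(L[...,1])<.06)&(abs(L[...,2]-z)<.005); s=L[m]
        print(z,len(s),"x %.4f y %.4f %.4f"%(np.median(s[:,0]),s[:,1].min(),s[:,1].max()))
E
```

```text
[-0.2262 -0.5618 -0.3542] 39.4667
sc10 knob 70 [[-0.0504 -0.0364 -0.02  ]
 [ 0.004   0.0064  0.011 ]
 [ 0.0894  0.0946  0.0978]]
arm 51 [-0.0146  0.0369  0.0936] [-0.0372  0.0949]
0.05 133 x -0.0061 y -0.0514 0.0467
0.12 142 x -0.0065 y -0.0519 0.0490
0.14 156 x -0.0067 y -0.0513 0.0498
si10 knob 45 [[-0.0524 -0.0463 -0.0238]
 [ 0.0057  0.0102  0.0145]
 [ 0.0901  0.0978  0.099 ]]
arm 65 [-0.0152  0.0371  0.094 ] [0.0374 0.0926]
0.05 165 x -0.0066 y -0.0506 0.0551
0.12 178 x -0.0068 y -0.0500 0.0491
0.14 198 x -0.0071 y -0.0505 0.0492
```

View pics/sc10.png

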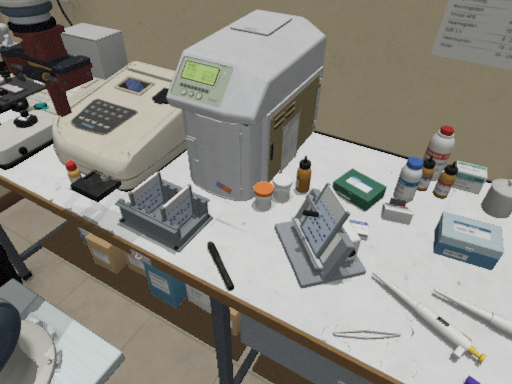

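View pics/l.png

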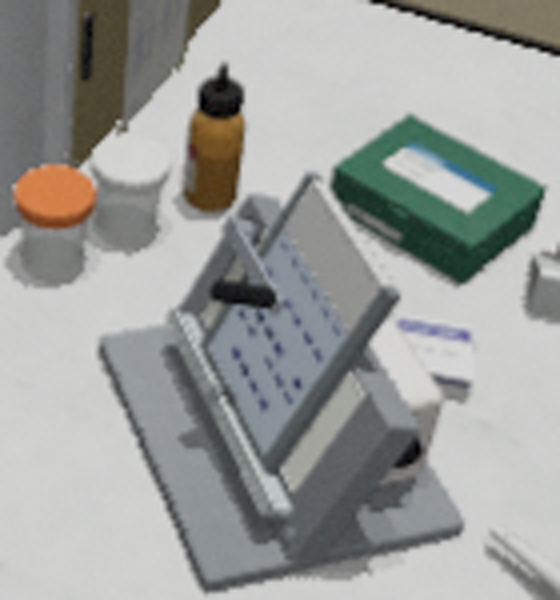

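View pics/m.png

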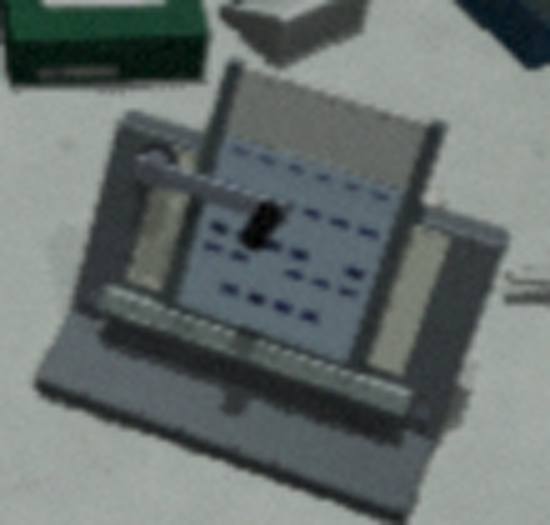

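The plate is centred on the ledge with its frosted strip up. The clip arm is level across it (crop (150,170) to (280,210)), the knob is at y ≈ 0.010, and the bystanders haven't moved. Handing in.

```bash
python3 -c "
from bench import order,get_time_s
order.hand_in();print(get_time_s())"
```

```text
the job is handed in; nothing more can be done
the job is handed in; nothing more can be done
```

The job is handed in: the tall plate stands on the ledge of the reading light, and the clip arm lies level across its front. I gripped the plate by its frosted strip, drew it straight up out of the rack and lowered it onto the ledge. After easing it back to the lamp panel I let go, then swung the clip over to its stop.

**Last checks, from both fixed cameras:**
- **Plate:** it is parallel to the face, with the frosted strip up and its top edge about 152–153 mm up the face (152 expected). Its centre is within about 1.5 mm of the panel's middle.
- **Clip:** the arm is level to within about 0.04 rad, which is as well as the cameras can tell. I felt the stop at the height expected for a level arm.
- **Surroundings:** both short plates still stand in the rack, and the other things on the bench look unmoved.
- **Forces and time:** the highest force I read was about 7 N, when the plate first touched the ledge. The arm was clear of everything at 39.5 s, just before hand-in.

**One disagreement:** the plate's front face read 6–7 mm out from the panel, where 8 mm is expected. The gap is nearly the same all over, so I took it as depth or calibration error rather than a tilt.

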